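Tare the storage pot on the kitchen scale

ROBOT

A 7-joint arm with a two-finger parallel gripper is mounted at the origin on the work surface; the furniture and walls round the work are solid. World frame = base frame: x ahead of the robot, y to its left, z up, the work surface at z = 0. Lengths are in mm, angles in rad, forces in N, time in s.
With the tool pointing down it reaches from about 400 to 875 mm from the base axis. Payload 4.4 kg.
Tool frame: the origin (TCP) lies between the finger pads; the fingertips stand ctrl.tip_reach ahead of it and the grasp point (between the pads) lies 8 mm behind it (ctrl.tip_reach is the distance from the TCP to the fingertips, in mm); z points along the fingers, y is the direction in which the jaws open and shut (so a half turn about z gives the same grasp; the last joint's range is limited). The gripper opens to 85 mm and grips with 20 to 120 N. Pads are 22 mm wide; open, the fingers measure 114 mm over their backs; the gripper's body (76 mm by 85 mm) begins 54 mm behind the grasp point. The pads swing forward as they close: fully open they stand 13 mm farther back than shut.
Start: joints at [-1.288, 0.628, 0.038, 1.517, -0.027, 0.996, -0.02], TCP at [222.128, 610.882, 242.313] pointing down, gripper open.
Joint ranges: [-3.06, 3.06], [-0.37, 2.12], [-1.25, 1.32], [0.18, 2.47], [-1.1, 4.24], [0.23, 1.98], [-2.94, 2.94]. Speed limits (rad/s): [2.57, 2.57, 3.14, 3.14, 3.14, 3.14, 3.14].

INTERFACE

Orientations are given as [roll, pitch, yaw] about the fixed x, y, z axes, in that order (R = Rz(yaw) Ry(pitch) Rx(roll)).
In Python, from cell import status, viewer, order, ctrl gives the robot as it stands.
- The arm moves only by the tool play_rows, never from a script. Its argument "series" is a list of rows, each a list of 5 numbers: the shift along the tool's x, y, z in cm, then the turn about the tool's z in degrees, then the closure, from 0 (fully open) to 1 (shut). In form: [[x, y, z, yaw, gripper], ...]. A call has 1 to 8 rows; each row is the pose to reach, as a shift and turn from the pose commanded when the call began, along the tool's axes at that moment; what a row does not reach only later rows make up. A row lasts 1/10 s, in which the tool goes at most 50 mm and 8.59 degrees, less where a joint would pass 70% of its speed; a pose out of reach is approached as far as the arm can. A call with a gripper value outside its range is refused whole. The fingers move at their own pace and stop on an object; the grip force is fixed at half the most. Time passes only in rows, so rows that repeat a pose let the fingers close. It gives the time, the measured TCP pose, the force and the opening at its end, in the units of the state.
- status.read_state(): the state, without advancing time (a new reading comes with each control period).
- viewer.get_image(name): name is "side" or "top"; returns a dict with "img" (384x512x3 uint8, red, green, blue), "vfov" (degrees; the focal length in pixels is half the picture's height over the tangent of half this angle, whatever the lens; pixels are square), "cx", "cy" (the principal point, pixels), "dist_coeffs" ([k1, k2, p1, p2, k3] as OpenCV has them; the pictures are not rectified), "rvec" (rotation vector, rad) and "tvec" (3), from world to camera coordinates, as OpenCV has them. Camera axes: x right, y down, z forward; pixel columns grow to the right and rows downward; lengths in mm; the calibration is good to about 2 mm. A picture is of the moment at which its call begins. There is no depth.
- order.finish_job(): hands the job in, once; it reports no verdict.
The state is a dict: "clock": time; "qpos": joint angles; "qd": joint speeds; "tau": joint torques, N m; "eef_pos": TCP position; "tool_rot": TCP orientation; "force": force on the tool from outside, world axes, zero at the start; "torque": the same for the moment, N m; "width": finger opening in mm.
Only numpy, scipy, OpenCV 4.12 (cv2) and the standard library are available. Lean on these libraries where they do the work, as an engineer would, in place of code of your own. Each camera call takes 0.05 s, during which the arm holds its last target. There are 200 camera calls.

TASK

Get the cream storage pot ready to be weighed into: lift its wooden lid off, leaving the pot standing where it is on the scale's platform, and set the lid down knob up, flat in the middle of the small yellow plate, without dropping it. Then, with the lid off, turn the scale's black tare knob until the green zero mark of the dial stands under the tip of the red pointer. Leave the fruit and the jars where they are.

Things in the scene. Friction and masses are not known exactly. Their poses are not given: they have to be found in the camera images.
- scale: Low blue-green spring scale, fixed, 266 mm long (x) by 140 mm wide. Origin: underside; x runs from the dial, near the robot, to the platform. Dial: axis at x = -78 mm, face at z = 54 mm, 105 mm across. Round steel platform: 120 mm across, at x = +66 mm, top at z = 50 mm when empty; it sinks 6 mm per kg and swings the pointer clockwise from above by 2.6 rad per kg.
- platform_centre (a point): Centre of the top of the empty, unsunk platform.
- knob_grip (a point): Point on the tare knob's vertical axis, 18 mm above the dial face, at the height to grip. The knob is a round, ribbed, black one, 37 mm across; its sides run from 5 to 28 mm above the dial face (a 41 mm skirt below). Only the dial's flat face surrounds it, free for 55 mm.
- tare_knob (a joint): Angle of the tare knob, rad, grows clockwise seen from above; limits -1.0 and 2.6. The knob carries the white dial card with its zero mark round under the pointer, angle for angle, and stays where it is left; at 0 the zero mark points to the platform.
- pointer_tip (a point): Tip of the red pointer, 44 mm from the dial's axis, just above the dial face. Its angle depends on the load on the platform alone; it points to the platform when that is empty.
- zero_mark (a point): The green zero mark, a bar on the dial card, 44 mm from the dial's axis, at the pointer's height; it turns with the knob.
- pot: Loose squat cream pot, 84 mm across and 64 mm high, wall 5 mm, standing on the platform; origin at the centre of its underside. Its mass is not known exactly (about 0.25 to 0.45 kg).
- lid: Loose wooden lid, 88 mm across. Origin: centre of the underside of its 10 mm thick disc, which lies on the pot's rim; z up. A cork plug, 70 mm across, hangs 10 mm below the origin in the pot's mouth (74 mm wide). About 0.12 kg.
- lid_knob (a point): Grip point in the lid's round knob, 30 mm above the lid's origin. The knob is 28 mm across; it stands on the disc (top 10 mm above the origin) and ends 40 mm above the origin.
- plate: Small yellow plate, 150 mm across, rim 16 mm high, loose; origin: centre of its underside. Its flat middle, about 80 mm across, lies 8 mm above the worktop.
- lemon_a: Lemon, 78x55x56 mm, a bystander; origin: under its middle.
- apple: Red apple, 76 mm, a bystander; origin: under its middle.
- jam_jar: Jam jar, 65 mm across, 94 mm high, a bystander; origin: under its middle.
- honey_jar: Honey jar with a red cap, 60 mm across, 86 mm high, a bystander; origin: under its middle.

How it is judged:
By the outcome, as a careful person would: the job done as asked, in the order asked, and still so for the second after the job is handed in, with the robot touching nothing.
It also fails if it takes over 58 s, if anything falls off the work surface, if the arm or the gripper's body presses on something with over 40 N, if the wrist force passes 120 N, or if a joint passes its speed limit or range.

## Working session

There is one attempt and no reset: what is moved stays moved. The work goes in short steps, Python scripts to look and compute and a tool call to move; the robot and the scene stay as the last step left them, time stands still between calls to the robot, and variables do not carry over. Pictures are saved under pics/ and viewed, about 8 in all and at most 12, crops included, and the job is handed in when it is done.

Besides the shell and the picture viewer there is one more tool, called after "Call:" by a JSON object that holds its "fn" and its "kwargs", one argument or row to a line. play_rows: Moves the arm, as the interface text tells. Its arguments: {"type":"object","properties":{"series":{"type":"array","items":{"type":"array","items":{"type":"number"}}}},"required":["series"]}

```bash
mkdir -p pics; cat > h.py <<'E'
import numpy as np, cv2
from cell import status, viewer, order, ctrl
def get(n):
    d=viewer.get_image(n); h=d["img"].shape[0]
    f=h/2/np.tan(np.radians(d["vfov"])/2)
    d["K"]=np.array([[f,0,d["cx"]],[0,f,d["cy"]],[0,0,1.]]); d["D"]=np.array(d["dist_coeffs"],float)
    d["R"]=cv2.Rodrigues(np.array(d["rvec"],float))[0]; d["t"]=np.array(d["tvec"],float).ravel()
    d["bgr"]=cv2.cvtColor(np.asarray(d["img"]),cv2.COLOR_RGB2BGR); return d
def ray(d,uv,z):
    p=cv2.undistortPoints(np.array(uv,float).reshape(-1,1,2),d["K"],d["D"]).reshape(-1,2)
    v=np.c_[p,np.ones(len(p))]@d["R"]; c=-d["R"].T@d["t"]
    return c+v*((z-c[2])/v[:,2])[:,None]
def proj(d,P):
    return cv2.projectPoints(np.array(P,float).reshape(-1,1,3),np.array(d["rvec"],float),d["t"],d["K"],d["D"])[0].reshape(-1,2)
def save(d,n,box=None,s=1):
    im=d["bgr"]
    if box: u0,v0,u1,v1=box; im=im[v0:v1,u0:u1]
    cv2.imwrite("pics/"+n,cv2.resize(im,None,fx=s,fy=s,interpolation=cv2.INTER_CUBIC))
E
python3 - <<'E'
from h import *
for n in("top","side"):
    d=get(n); save(d,n+"1.png",s=1.5); print(n,-d["R"].T@d["t"],d["K"][0,0],d["D"])
s=status.read_state(); print(s, ctrl.tip_reach)
E
```

```text
top [ 421.73739567 -115.30084438 1042.16973941] 408.1190395634168 [-0.03024293  0.          0.          0.          0.        ]
side [ 415.1047721  -892.0762146   436.06159181] 357.00385249738997 [-0.05651971  0.          0.          0.          0.        ]
{'clock': 0.1, 'qpos': array([-1.28779726,  0.62927918,  0.03846442,  1.51823438, -0.02701038,
        0.99632965, -0.01994268]), 'qd': array([-7.36454845e-04, -2.24046548e-03,  3.79436697e-05, -2.15089709e-03,
        5.46107399e-04, -9.85661744e-04,  2.87947097e-04]), 'tau': array([ 3.04136265e-03, -5.64525676e+01,  1.23065326e+00, -1.93973154e+01,
        1.13213510e-02,  5.40146735e-03,  1.44740518e-06]), 'eef_pos': array([221.9456727 , 610.36405444, 241.47560061]), 'tool_rot': array([-3.13986071e+00,  2.11264751e-05,  2.79283013e+00]), 'force': array([-0.24608819, -0.0886545 , -0.22427933]), 'torque': array([ 0.02883668, -0.01105885, -0.02156139]), 'width': 85.60608322844948} 11.0
```

View pics/top1.png

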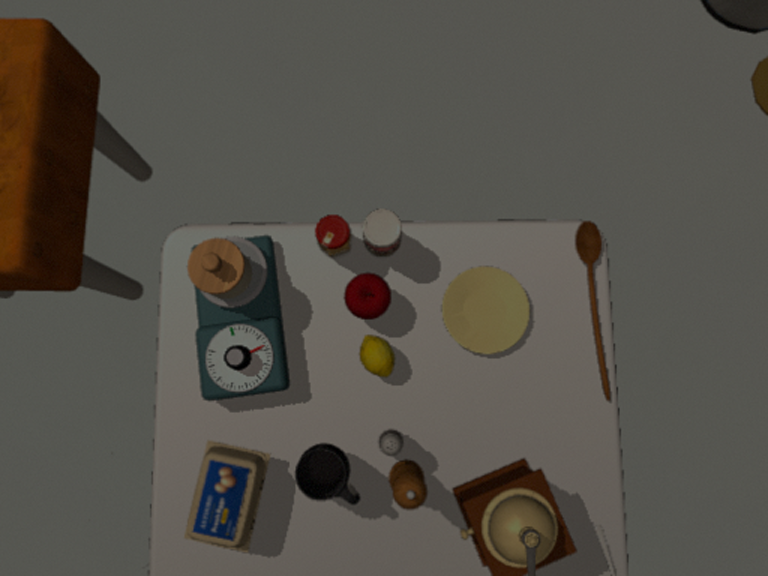

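View pics/side1.png

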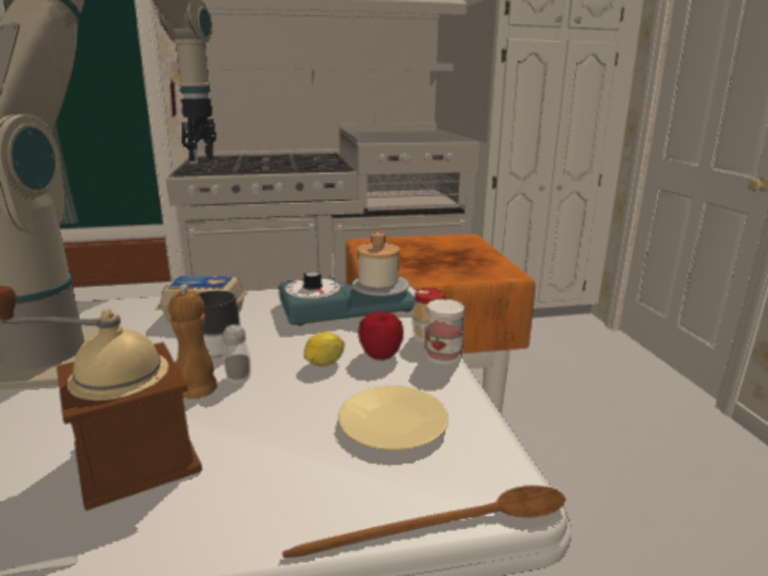

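The top view (1.5x) shows the lid disc at about (216,266), tare knob (237,356), pointer towards (262,348), zero mark (233,331), and plate (486,310). Fruit and jars stand between the scale and the plate. Next I measure these points.

```bash
cat > m.py <<'E'
from h import *
def blob(d,lo,hi,box,k=3):
    u0,v0,u1,v1=box; hsv=cv2.cvtColor(d["bgr"],cv2.COLOR_BGR2HSV)
    m=np.zeros(hsv.shape[:2],np.uint8); m[v0:v1,u0:u1]=cv2.inRange(hsv,lo,hi)[v0:v1,u0:u1]
    m=cv2.morphologyEx(m,cv2.MORPH_OPEN,np.ones((k,k),np.uint8)) if k>1 else m
    c=max(cv2.findContours(m,0,cv2.CHAIN_APPROX_NONE)[0],key=cv2.contourArea)
    return c
def circ(d,c,z):
    P=ray(d,cv2.convexHull(c).reshape(-1,2),z)[:,:2]
    A=np.c_[2*P,np.ones(len(P))]; s=np.linalg.lstsq(A,(P**2).sum(1),rcond=None)[0]
    return s[:2],2*np.sqrt(s[2]+s[0]**2+s[1]**2)
E
python3 - <<'E'
from m import *
d=get("top"); hsv=cv2.cvtColor(d["bgr"],cv2.COLOR_BGR2HSV)
for n,p in dict(lid=(150,185),knob=(141,174),pot=(163,195),plat=(172,175),tare=(158,237),dial=(158,251),scale=(165,210),plate=(324,206),table=(240,260),zero=(155,220),ptr=(174,232)).items(): print(n,hsv[p[1],p[0]])
c=blob(d,(20,70,60),(40,255,255),(285,165,365,245)); print("plate",circ(d,c,16))
c=blob(d,(5,80,60),(18,255,255),(115,145,180,210)); print("lid",circ(d,c,119))
c=blob(d,(0,0,75),(179,60,255),(125,205,190,270),1); print("dial",circ(d,c,54), )
c=blob(d,(80,60,20),(110,255,255),(120,150,200,275)); 
for z in(0,50): print("scale",z,[ray(d,q,z).round(0)[0,:2].tolist() for q in cv2.boxPoints(cv2.minAreaRect(c))],cv2.boxPoints(cv2.minAreaRect(c)).tolist())
s=get("side")
c=blob(s,(20,60,60),(40,255,255),(215,245,310,310)); print("plate side",circ(s,c,16))
save(d,"c.png",(120,140,200,270),4.5)
E
```

```text
lid [ 15 154  63]
knob [ 14 149  99]
pot [20 16 47]
plat [23 13 78]
tare [15 23 90]
dial [ 51  16 114]
scale [87 82 31]
plate [ 23 109 110]
table [ 18  29 107]
zero [67 97 87]
ptr [ 6 44 82]
plate (array([ 549.60043313, -290.37615386]), np.float64(148.5602791755447))
lid (array([609.75014523, 140.10605093]), np.float64(86.33066595656582))
dial (array([471.9807705, 116.1227696]), np.float64(107.78771705160658))
scale 0 [[673.0, 221.0], [685.0, 75.0], [416.0, 47.0], [405.0, 188.0]] [[125.48363494873047, 162.31968688964844], [181.38526916503906, 157.2377166748047], [190.81149291992188, 260.92620849609375], [134.9098663330078, 266.0081787109375]]
scale 50 [[661.0, 205.0], [672.0, 66.0], [416.0, 39.0], [406.0, 173.0]] [[125.48363494873047, 162.31968688964844], [181.38526916503906, 157.2377166748047], [190.81149291992188, 260.92620849609375], [134.9098663330078, 266.0081787109375]]
plate side (array([ 550.26585804, -292.15260897]), np.float64(149.1606356205613))
```

View pics/c.png

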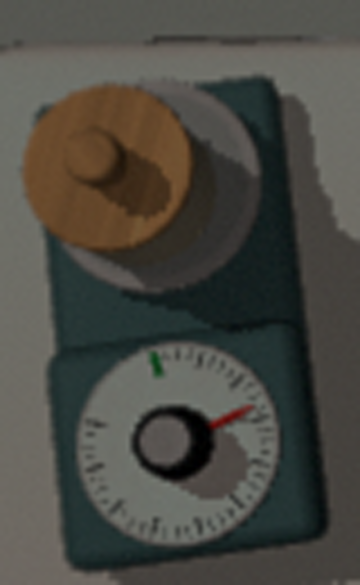

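```bash
python3 - <<'E'
from m import *
d=get("top"); s=get("side")
hs=cv2.cvtColor(d["bgr"],cv2.COLOR_BGR2HSV)
def cen(lo,hi,box):
    u0,v0,u1,v1=box; m=cv2.inRange(hs[v0:v1,u0:u1],lo,hi); y,x=np.nonzero(m); return np.array([x.mean()+u0,y.mean()+v0]),len(x)
g,n=cen((45,80,30),(85,255,255),(148,212,165,226)); r,n2=cen((0,90,40),(8,255,255),(160,222,182,240)); print(g,n,r,n2)
k,nk=cen((0,0,55),(179,80,140),(150,230,166,244)); print("tare top px",k,nk,ray(d,k,82))
G=ray(d,g,54)[0];Rp=ray(d,r,55)[0];print(G,Rp)
# side: lid knob + disc, tare knob
cl=blob(s,(5,90,60),(20,255,255),(230,150,275,190),1); x,y,w,h=cv2.boundingRect(cl); print("side lid box",x,y,w,h)
q=cl.reshape(-1,2); top=q[q[:,1]<y+5]; print("knob top cols",top[:,0].min(),top[:,0].max(),y)
ct=blob(s,(0,0,0),(179,255,60),(195,175,220,197),1); print("side tare box",cv2.boundingRect(ct))
for p in [(610,140,121),(610,140,151),(610,140,141),(472,116,82),(471,117,54)]: print(p,proj(d,p)[0].round(1),proj(s,p)[0].round(1))
print("lid knob top",ray(d,(140.4,174),150.5))
save(s,"s2.png",(180,140,290,220),6)
E
```

```text
[154.3 220.5] 10 [170.28571429 232.38095238] 21
tare top px [155.99152542 236.47457627] 118 [[474.1466767  116.55509628  82.        ]]
[514.36792847 128.37867153  54.        ] [485.09832143  88.76565131  55.        ]
side lid box 230 155 45 35
knob top cols 233 274 155
side tare box (203, 183, 11, 10)
(610, 140, 121) [143.3 176.4] [251.6 165.1]
(610, 140, 151) [139.6 173.8] [251.6 155.6]
(610, 140, 141) [140.9 174.7] [251.6 158.8]
(472, 116, 82) [156.2 237.4] [207.4 182.3]
(471, 117, 54) [158.6 238.4] [207.4 191. ]
lid knob top [[609.58562128 138.3800404  150.5       ]]
```

View pics/s2.png

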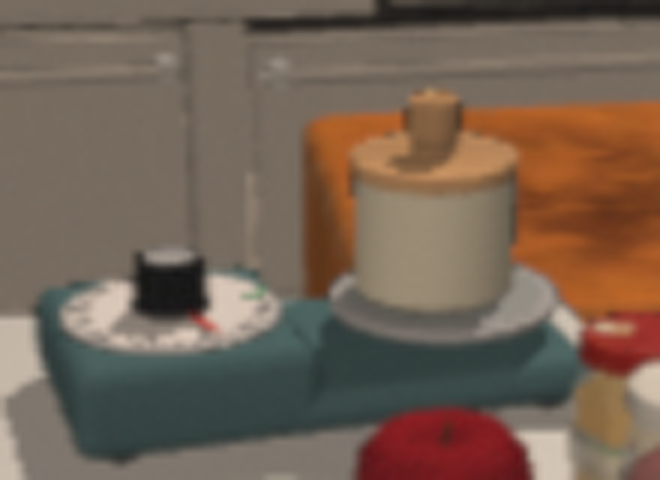

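The side view confirms the lid knob at (610,139.5) with its top at about z=150, and the tare knob at about (473.5,116.5). Moving above the lid.

Call:
{"fn": "play_rows", "kwargs": {
  "series": [
    [-52.6, -31.0, 0, 0, 0],
    [-52.6, -31.0, 0, 0, 0],
    [-52.6, -31.0, 0, 0, 0],
    [-52.6, -31.0, 0, 0, 0],
    [-52.6, -31.0, 0, 0, 0],
    [-52.6, -31.0, 0, 0, 0],
    [-52.6, -31.0, 0, 0, 0],
    [-52.6, -31.0, 0, 0, 0]
  ]
}}

```text
clock: 1.1
eef_pos: [477.6, 300.6, 242.5]
tool_rot: [3.141, 0.0, 2.793]
force: [0.6, 1.0, 0.0]
width: 85.2
```

Call:
{"fn": "play_rows", "kwargs": {
  "series": [
    [-18.0, -10.7, 0, 0, 0],
    [-18.0, -10.7, 0, 0, 0],
    [-18.0, -10.7, 0, 0, 0],
    [-18.0, -10.7, 0, 0, 0],
    [-18.0, -10.7, 0, 0, 0],
    [-18.0, -10.7, 5.0, 0, 0],
    [-18.0, -10.7, 5.0, 0, 0],
    [-18.0, -10.7, 5.0, 0, 0]
  ]
}}

```text
clock: 1.9
eef_pos: [608.1, 140.8, 191.9]
tool_rot: [-3.14, -0.003, 2.794]
force: [0.6, 1.1, 1.1]
width: 85.6
```

```bash
cat > t.py <<'E'
from h import *; import sys
s=status.read_state(); p=np.array(s["eef_pos"]); yaw=s["tool_rot"][2]
R=np.array([[np.cos(yaw),np.sin(yaw),0],[np.sin(yaw),-np.cos(yaw),0],[0,0,-1]])
print(p.round(1),s["tool_rot"].round(3),s["width"],s["qpos"].round(2),s["force"].round(1))
print("tool delta cm",(R.T@(np.array(list(map(float,sys.argv[1:4])))-p)/10).round(2))
E
python3 t.py 610 139.5 135
```

```text
[608.1 140.8 191.9] [-3.140e+00 -3.000e-03  2.794e+00] 85.58752350236419 [-0.3   0.65  0.05  1.64 -0.04  0.85  0.98] [0.6 1.1 1.1]
tool delta cm [-0.22 -0.05  5.69]
```

Call:
{"fn": "play_rows", "kwargs": {
  "series": [
    [-0.2, -0.05, 2.0, 0, 0],
    [-0.2, -0.05, 4.0, 0, 0],
    [-0.2, -0.05, 5.2, 0, 0],
    [-0.2, -0.05, 5.6, 0, 0],
    [-0.2, -0.05, 5.6, 0, 0],
    [-0.2, -0.05, 5.6, 0, 0],
    [-0.2, -0.05, 5.6, 0, 0.3],
    [-0.2, -0.05, 5.6, 0, 0.4]
  ]
}}

```text
clock: 2.7
eef_pos: [611.3, 139.1, 137.0]
tool_rot: [3.141, 0.001, 2.793]
force: [0.9, 0.1, -0.4]
width: 59.1
```

```bash
python3 t.py 610 139.5 136; python3 - <<'E'
from h import *
d=get("top");s=get("side")
a=cv2.resize(d["bgr"][140:220,110:210],None,fx=4,fy=4,interpolation=2);b=cv2.resize(s["bgr"][120:200,200:300],None,fx=4,fy=4,interpolation=2)
cv2.imwrite("pics/g1.png",np.hstack([a,b]))
E
```

```text
[611.3 139.1 137. ] [3.141e+00 1.000e-03 2.793e+00] 59.11782282058932 [-0.29  0.72  0.04  1.68 -0.04  0.74  0.99] [ 0.9  0.1 -0.4]
tool delta cm [ 0.13 -0.01  0.1 ]
```

View pics/g1.png

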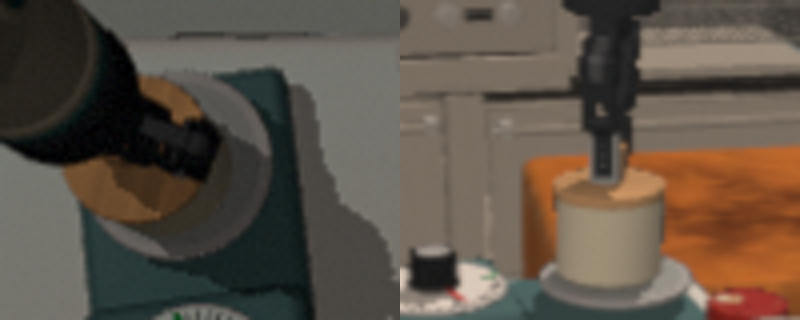

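The fingers straddle the lid's knob, with the tips just above the disc. Closing.

Call:
{"fn": "play_rows", "kwargs": {
  "series": [
    [0, 0, 0, 0, 0.5],
    [0, 0, 0, 0, 0.6],
    [0, 0, 0, 0, 0.7],
    [0, 0, 0, 0, 0.8],
    [0, 0, 0, 0, 1],
    [0, 0, 0, 0, 1],
    [0, 0, 0, 0, 1],
    [0, 0, 0, 0, 1]
  ]
}}

```text
clock: 3.6
eef_pos: [611.0, 139.4, 136.4]
tool_rot: [3.141, 0.0, 2.793]
force: [1.1, 1.7, 0.7]
width: 25.2
```

Call:
{"fn": "play_rows", "kwargs": {
  "series": [
    [0, 0, -0.3, 0, 1],
    [0, 0, -0.6, 0, 1],
    [0, 0, -1.0, 0, 1],
    [0, 0, -1.5, 0, 1],
    [0, 0, -2.2, 0, 1],
    [0, 0, -3.2, 0, 1],
    [0, 0, -4.5, 0, 1],
    [0, 0, -6.0, 0, 1]
  ]
}}

```text
clock: 4.4
eef_pos: [610.8, 138.8, 197.5]
tool_rot: [-3.141, -0.0, 2.793]
force: [-0.3, 0.6, -1.2]
width: 25.9
```

```bash
python3 t.py 550 -291 190; python3 - <<'E'
from h import *
s=get("side")
save(s,"s3.png",(150,60,350,220),4)
E
```

```text
[610.8 138.8 197.5] [-3.141 -0.     2.793] 25.930724594776873 [-0.3   0.64  0.05  1.63 -0.04  0.87  0.99] [-0.3  0.6 -1.2]
tool delta cm [ -8.98 -42.47   0.75]
```

View pics/s3.png

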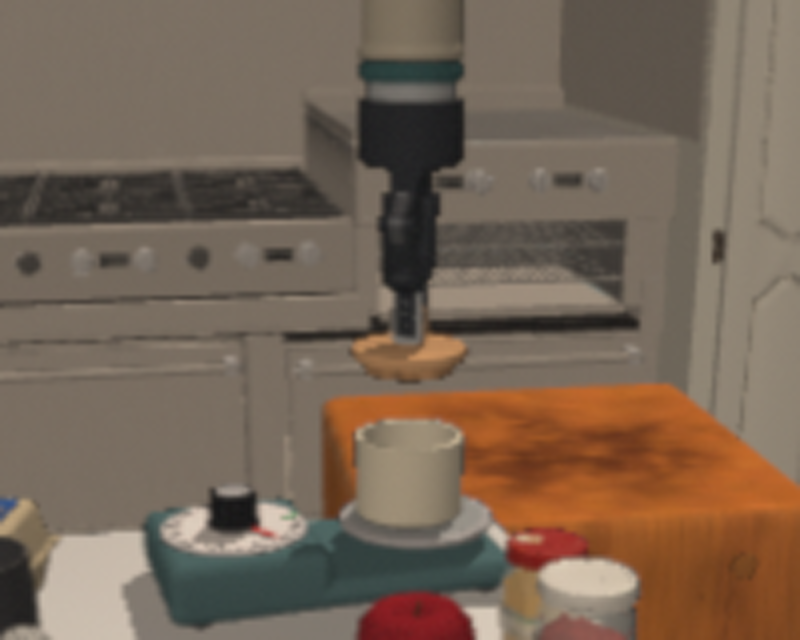

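The lid hangs level in the gripper and the pot is still on the platform. Carrying it to the plate.

Call:
{"fn": "play_rows", "kwargs": {
  "series": [
    [-0.3, -1.5, 0, 0, 1],
    [-0.9, -4.2, 0, 0, 1],
    [-1.6, -7.6, 0, 0, 1],
    [-2.4, -11.2, 0, 0, 1],
    [-3.2, -15.0, 0, 0, 1],
    [-4.0, -19.0, 0, 0, 1],
    [-4.9, -23.0, 0, 0, 1],
    [-5.7, -27.0, 0, 0, 1]
  ]
}}

```text
clock: 5.25
eef_pos: [570.6, -137.1, 195.8]
tool_rot: [-3.141, -0.001, 2.792]
force: [0.3, -0.4, -1.2]
width: 25.7
```

Call:
{"fn": "play_rows", "kwargs": {
  "series": [
    [-0.8, -4.0, 0, 0, 1],
    [-1.6, -7.6, 0, 0, 1],
    [-2.3, -10.8, 0, 0, 1],
    [-2.8, -13.2, 0, 0, 1],
    [-3.1, -14.8, 0, 0, 1],
    [-3.2, -15.5, 0, 0, 1],
    [-3.2, -15.5, 0, 0, 1],
    [-3.2, -15.5, 0, 0, 1]
  ]
}}

```text
clock: 6.05
eef_pos: [549.6, -289.1, 196.1]
tool_rot: [3.14, -0.001, 2.795]
force: [0.5, -0.5, -1.0]
width: 25.5
```

```bash
python3 t.py 550 -291 44; python3 - <<'E'
from m import *
s=get("side"); d=get("top")
c=blob(s,(20,60,60),(40,255,255),(215,245,310,310)); print("plate side",circ(s,c,16))
save(s,"s4.png",(180,80,340,320),2.5)
E
```

```text
[ 549.6 -289.1  196.1] [ 3.140e+00 -1.000e-03  2.795e+00] 25.54670007240299 [ 0.43  0.64  0.02  1.65 -0.02  0.86  1.68] [ 0.5 -0.5 -1. ]
tool delta cm [-0.11 -0.17 15.21]
plate side (array([ 550.50157408, -292.14565395]), np.float64(149.10435053367792))
```

View pics/s4.png

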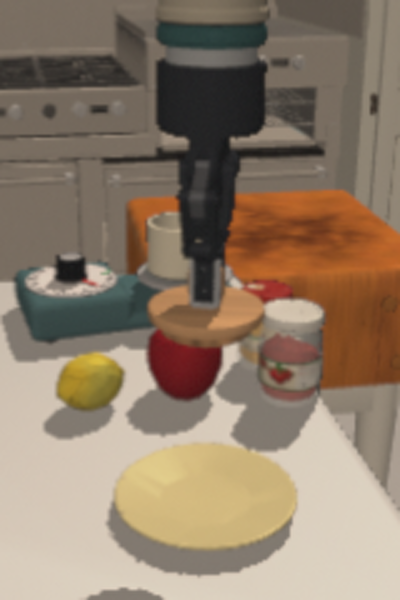

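Call:
{"fn": "play_rows", "kwargs": {
  "series": [
    [-0.1, -0.2, 2.0, 0, 1],
    [-0.1, -0.2, 5.0, 0, 1],
    [-0.1, -0.2, 8.0, 0, 1],
    [-0.1, -0.2, 11.0, 0, 1],
    [-0.1, -0.2, 13.0, 0, 1],
    [-0.1, -0.2, 14.0, 0, 1],
    [-0.1, -0.2, 14.4, 0, 1],
    [-0.1, -0.2, 14.4, 0, 1]
  ]
}}

```text
clock: 6.95
eef_pos: [550.0, -292.7, 52.5]
tool_rot: [3.141, 0.0, 2.794]
force: [0.3, 0.7, -0.0]
width: 25.7
```

Call:
{"fn": "play_rows", "kwargs": {
  "series": [
    [0, 0, 0.2, 0, 1],
    [0, 0, 0.4, 0, 1],
    [0, 0, 0.5, 0, 1],
    [0, 0, 0.5, 0, 1]
  ]
}}

```text
clock: 7.35
eef_pos: [549.6, -293.1, 47.5]
tool_rot: [-3.142, 0.0, 2.793]
force: [-0.3, -0.2, -0.9]
width: 25.6
```

```bash
python3 t.py 550 -291 43.5
```

```text
[ 549.6 -293.1   47.5] [-3.142  0.     2.793] 25.55773437823238 [ 0.44  0.84  0.01  1.73 -0.02  0.57  1.68] [-0.3 -0.2 -0.9]
tool delta cm [0.03 0.21 0.4 ]
```

Call:
{"fn": "play_rows", "kwargs": {
  "series": [
    [0, 0.1, 0.1, 0, 1],
    [0, 0.1, 0.2, 0, 1],
    [0, 0.1, 0.3, 0, 1],
    [0, 0.1, 0.3, 0, 1]
  ]
}}

```text
clock: 7.75
eef_pos: [549.7, -292.1, 44.1]
tool_rot: [3.142, -0.0, 2.793]
force: [0.2, 0.1, -1.2]
width: 25.7
```

Call:
{"fn": "play_rows", "kwargs": {
  "series": [
    [0, 0, 0.1, 0, 1],
    [0, 0, 0.1, 0, 1]
  ]
}}

```text
clock: 7.95
eef_pos: [549.8, -292.1, 43.9]
tool_rot: [3.142, -0.0, 2.793]
force: [-1.6, 0.8, 4.3]
width: 26.0
```

Call:
{"fn": "play_rows", "kwargs": {
  "series": [
    [0, 0, 0.1, 0, 1],
    [0, 0, 0.1, 0, 1]
  ]
}}

```text
clock: 8.15
eef_pos: [549.8, -292.1, 43.8]
tool_rot: [3.142, 0.0, 2.793]
force: [-4.5, 2.1, 11.2]
width: 25.6
```

Contact at z=44, as predicted. Relaxing 1 mm, then opening gradually.

Call:
{"fn": "play_rows", "kwargs": {
  "series": [
    [0, 0, -0.1, 0, 1],
    [0, 0, -0.1, 0, 0.6],
    [0, 0, -0.1, 0, 0.5],
    [0, 0, -0.1, 0, 0.4],
    [0, 0, -0.1, 0, 0.3],
    [0, 0, -0.1, 0, 0.2],
    [0, 0, -0.1, 0, 0.2],
    [0, 0, -0.1, 0, 0.2]
  ]
}}

```text
clock: 8.95
eef_pos: [549.8, -292.1, 43.2]
tool_rot: [3.142, -0.0, 2.793]
force: [-0.2, 0.4, -0.1]
width: 68.8
```

Call:
{"fn": "play_rows", "kwargs": {
  "series": [
    [0, 0, -0.5, 0, 0.2],
    [0, 0, -2.0, 0, 0.2],
    [0, 0, -5.0, 0, 0.2],
    [0, 0, -9.0, 0, 0],
    [0, 0, -13.0, 0, 0],
    [0, 0, -15.5, 0, 0],
    [0, 0, -15.5, 0, 0]
  ]
}}

```text
clock: 9.65
eef_pos: [552.4, -293.5, 204.1]
tool_rot: [-3.141, 0.01, 2.793]
force: [-0.3, 0.8, 0.5]
width: 85.4
```

```bash
python3 t.py 473.5 116.5 198
```

```text
[ 552.4 -293.5  204.1] [-3.141  0.01   2.793] 85.40130078855658 [ 0.43  0.63  0.02  1.64 -0.02  0.86  1.68] [-0.3  0.8  0.5]
tool delta cm [21.44 35.83  0.61]
```

Call:
{"fn": "play_rows", "kwargs": {
  "series": [
    [1.5, 2.5, 0, 0, 0],
    [4.0, 6.8, 0, 0, 0],
    [6.5, 11.0, 0, 0, 0],
    [9.0, 15.2, 0, 0, 0],
    [11.0, 18.6, 0, 0, 0],
    [12.0, 20.3, 0, 0, 0],
    [12.0, 20.3, 0, 0, 0]
  ]
}}

```text
clock: 10.35
eef_pos: [505.5, -56.3, 198.4]
tool_rot: [3.14, -0.002, 2.799]
force: [-0.1, 0.0, 0.3]
width: 85.3
```

```bash
cat > dial.py <<'E'
from m import *
d=get("top")
hs=cv2.cvtColor(d["bgr"],cv2.COLOR_BGR2HSV)
def cen(lo,hi,box=(133,210,190,268)):
    u0,v0,u1,v1=box; m=cv2.inRange(hs[v0:v1,u0:u1],lo,hi); y,x=np.nonzero(m); return np.array([x.mean()+u0,y.mean()+v0]),len(x)
C=np.array([473,116.5]); 
g,n=cen((45,75,40),(78,255,255)); r,n2=cen((0,90,40),(8,255,255))
A=[]
for q,z,k in((g,54,n),(r,55,n2)):
    P=ray(d,q,z)[0,:2]-C; A.append(np.arctan2(P[1],P[0])); print(q.round(1),k,"r",np.hypot(*P).round(1),"ang",A[-1].round(3))
print("turn needed cw deg",np.degrees(A[0]-A[1]).round(1))
E
python3 t.py 473.5 116.5 80; python3 - <<'E'
exec(open('dial.py').read())
c=blob(d,(8,110,50),(18,255,255),(285,165,365,245)); print("lid",circ(d,c,26)); 
c=blob(d,(20,70,60),(40,255,255),(285,165,365,245)); print("plate",circ(d,c,16))
s=get("side")
a=cv2.resize(d["bgr"][140:270,120:220],(400,520),interpolation=2)
b=cv2.resize(s["bgr"][240:320,210:320],(396,288),interpolation=2); b2=cv2.resize(d["bgr"][165:248,282:368],(396,232),interpolation=2)
cv2.imwrite("pics/d1.png",np.hstack([a,np.vstack([b,b2])]))
E
```

```text
[505.5 -56.3 198.4] [ 3.140e+00 -2.000e-03  2.799e+00] 85.25039060075446 [ 0.04  0.49  0.03  1.95 -0.02  0.7   1.31] [-0.1  0.   0.3]
tool delta cm [ 8.82 15.2  11.84]
[154.3 220.6] 12 r 42.8 ang 0.279
[nan nan] 0 r nan ang nan
turn needed cw deg nan
lid (array([ 548.41576997, -292.9962948 ]), np.float64(87.38798300971791))
plate (array([ 549.50524376, -290.43592555]), np.float64(148.25998874584113))<string>:5: RuntimeWarning: Mean of empty slice.
  ret = ret.dtype.type(ret / rcount)
```

View pics/d1.png

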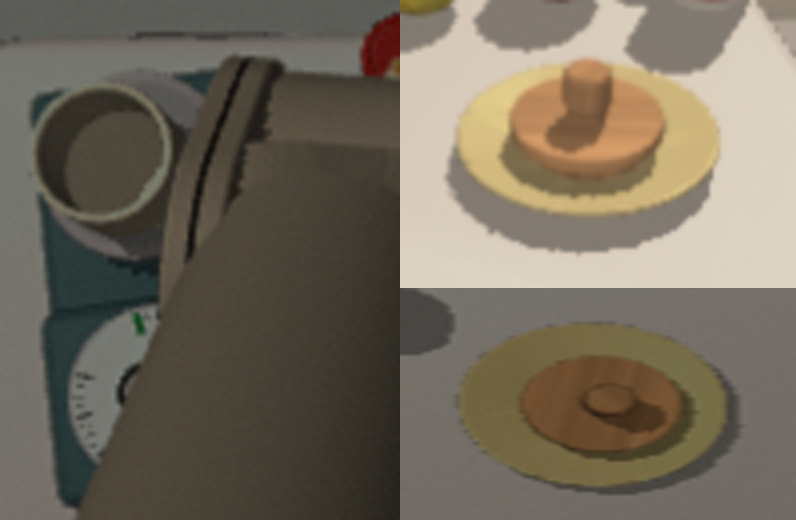

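The lid is flat in the middle of the plate (centre about 2.8 mm off), but the arm hides the dial. Backing off to see it.

Call:
{"fn": "play_rows", "kwargs": {
  "series": [
    [-2.5, -4.3, 0, 0, 0],
    [-5.0, -8.5, 0, 0, 0],
    [-7.5, -12.5, 0, 0, 0],
    [-9.0, -15.5, 0, 0, 0],
    [-9.0, -15.5, 0, 0, 0]
  ]
}}

```text
clock: 10.95
eef_pos: [536.6, -246.4, 198.1]
tool_rot: [-3.136, 0.002, 2.781]
force: [-0.6, 0.1, 0.1]
width: 85.6
```

```bash
python3 dial.py; python3 t.py 473.5 116.5 80
```

```text
[154.2 220.5] 13 r 43.0 ang 0.284
[168.9 229.3] 22 r 31.1 ang -0.891
turn needed cw deg 67.3
[ 536.7 -242.4  197.9] [-3.139  0.     2.784] 85.43843718866424 [ 0.36  0.59  0.03  1.74 -0.02  0.81  1.61] [-0.3  0.9  0.3]
tool delta cm [18.47 31.41 11.79]
```

Call:
{"fn": "play_rows", "kwargs": {
  "series": [
    [2.5, 4.3, 0, 0, 0],
    [5.0, 8.6, 0, 0, 0],
    [7.5, 12.9, 0, 0, 0],
    [10.0, 17.1, 0, 0, 0],
    [12.5, 21.4, 0, 0, 0],
    [15.0, 25.7, 0, 0, 0],
    [17.2, 29.5, 0, 0, 0],
    [18.1, 31.0, 0, 0, 0]
  ]
}}

```text
clock: 11.8
eef_pos: [472.2, 121.7, 198.4]
tool_rot: [3.14, -0.002, 2.799]
force: [-0.1, -0.2, -0.1]
width: 85.7
```

Call:
{"fn": "play_rows", "kwargs": {
  "series": [
    [0, 0, 0, 0, 0],
    [0, 0, 2, 0, 0],
    [0, 0, 4, 0, 0],
    [0, 0, 6, 0, 0],
    [0, 0, 6, 0, 0],
    [0, 0, 6, 0, 0]
  ]
}}

```text
clock: 12.4
eef_pos: [474.0, 115.2, 138.4]
tool_rot: [-3.141, -0.0, 2.791]
force: [0.4, -0.1, -0.4]
width: 85.3
```

```bash
python3 t.py 473.5 116.5 69
```

```text
[474.  115.2 138.4] [-3.141 -0.     2.791] 85.252221154945 [-0.32  0.56  0.03  2.06 -0.03  0.52  0.96] [ 0.4 -0.1 -0.4]
tool delta cm [0.09 0.11 6.94]
```

Call:
{"fn": "play_rows", "kwargs": {
  "series": [
    [0.05, 0.1, 2, 0, 0],
    [0.05, 0.1, 4, 0, 0],
    [0.05, 0.1, 6, 0, 0],
    [0.05, 0.1, 6.7, 0, 0],
    [0.05, 0.1, 6.9, 0, 0],
    [0.05, 0.1, 6.9, 0, 0],
    [0.05, 0.1, 6.9, 0, 0.3],
    [0.05, 0.1, 6.9, 0, 0.4]
  ]
}}

```text
clock: 13.2
eef_pos: [474.4, 117.7, 70.1]
tool_rot: [3.141, 0.001, 2.793]
force: [-0.4, 1.3, -0.5]
width: 58.9
```

Call:
{"fn": "play_rows", "kwargs": {
  "series": [
    [0, 0, 0, 0, 0.5],
    [0, 0, 0, 0, 0.6],
    [0, 0, 0, 0, 0.7],
    [0, 0, 0, 0, 1],
    [0, 0, 0, 0, 1],
    [0, 0, 0, 0, 1]
  ]
}}

```text
clock: 13.8
eef_pos: [473.6, 116.9, 70.0]
tool_rot: [-3.141, 0.0, 2.792]
force: [-1.1, -2.7, 8.5]
width: 33.2
```

```bash
python3 t.py 473.5 116.5 69; python3 -c "
from h import *
s=get('side'); save(s,'s5.png',(170,130,290,220),5)"
```

```text
[473.6 116.9  70. ] [-3.141  0.     2.792] 33.24799288961927 [-0.31  0.69  0.02  2.1  -0.04  0.35  0.96] [-1.1 -2.7  8.5]
tool delta cm [-0.   -0.04  0.1 ]
```

View pics/s5.png

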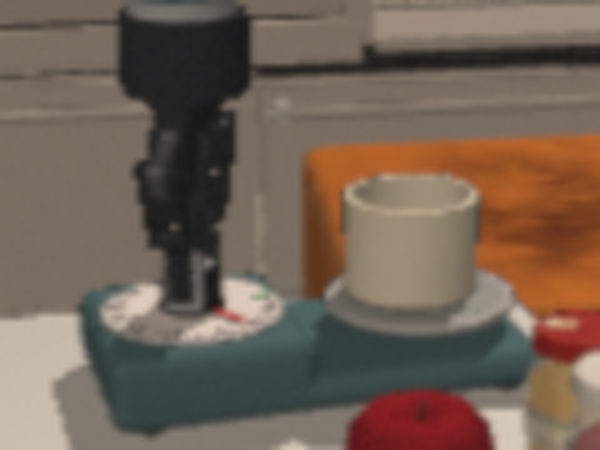

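The fingers grip the tare knob; the 8.5 N of upward force suggests they brush its skirt. Easing up 1 mm while turning.

Call:
{"fn": "play_rows", "kwargs": {
  "series": [
    [0, 0, -0.1, 3, 1],
    [0, 0, -0.1, 9, 1],
    [0, 0, -0.1, 17, 1],
    [0, 0, -0.1, 25, 1],
    [0, 0, -0.1, 33, 1],
    [0, 0, -0.1, 41, 1],
    [0, 0, -0.1, 49, 1],
    [0, 0, -0.1, 56, 1]
  ]
}}

```text
clock: 14.65
eef_pos: [472.9, 116.2, 70.1]
tool_rot: [-3.14, 0.001, 1.809]
force: [-1.9, -4.6, -1.2]
width: 33.1
```

Call:
{"fn": "play_rows", "kwargs": {
  "series": [
    [0, 0, 0, 5, 1],
    [0, 0, 0, 8.5, 1],
    [0, 0, 0, 8.5, 1],
    [0, 0, 0, 8.5, 1],
    [0, 0, 0, 8.5, 1]
  ]
}}

```text
clock: 15.15
eef_pos: [472.7, 116.2, 70.1]
tool_rot: [-3.139, 0.001, 1.668]
force: [-1.8, -4.6, 0.5]
width: 33.3
```

```bash
python3 t.py 473.5 116.5 69; python3 -c "
from h import *
s=get('side'); save(s,'s6.png',(180,170,240,215),10)"
```

```text
[472.7 116.2  70.1] [-3.139e+00  1.000e-03  1.668e+00] 33.289826403113366 [-0.48  0.71  0.28  2.11 -0.49  0.39  0.28] [-1.8 -4.6  0.5]
tool delta cm [0.03 0.08 0.11]
```

View pics/s6.png

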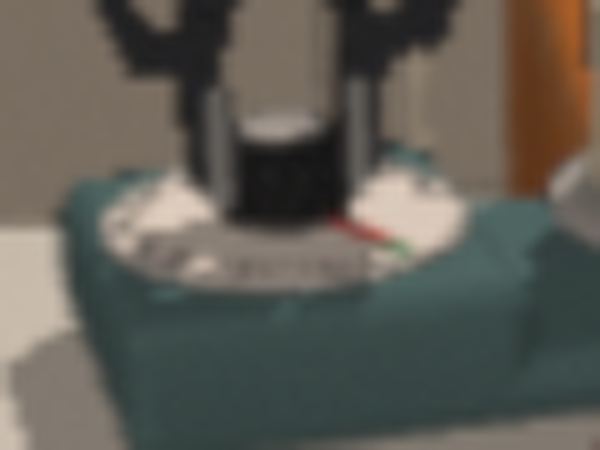

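The green mark now lies just beyond the red pointer's tip. Putting numbers on it from the side view before letting go.

```bash
python3 - <<'E'
from m import *
s=get("side"); a=s["bgr"][185:200,205:226].astype(int); C=np.array([473,116.4])
B,G,R=a[...,0],a[...,1],a[...,2]
for n,w in(("red",R-np.maximum(G,B)-45),("green",G-np.maximum(R,B)-6)):
    w=np.clip(w,0,None); w[:,:]=np.where(w>0,w,0); y,x=np.nonzero(w); 
    if len(x)==0: print(n,"none"); continue
    for j,i in zip(y,x): pass
    c=np.average(np.c_[x+205,y+185],axis=0,weights=w[y,x]); P=ray(s,c,55)[0,:2]-C
    print(n,len(x),c.round(1),np.hypot(*P).round(1),np.degrees(np.arctan2(P[1],P[0])).round(1))
E
```

```text
red 4 [216.3 192.8] 31.4 -44.2
green 3 [219.8 194.6] 49.4 -50.6
```

Call:
{"fn": "play_rows", "kwargs": {
  "series": [
    [0, 0, 0, 0, 0.6],
    [0, 0, 0, 0, 0.5],
    [0, 0, 0, 0, 0.3],
    [0, 0, 0, 0, 0],
    [0, 0, 0, 0, 0],
    [0, 0, -3, 0, 0],
    [0, 0, -8, 0, 0],
    [0, 0, -13, 0, 0]
  ]
}}

```text
clock: 16.05
eef_pos: [473.2, 117.5, 201.4]
tool_rot: [-3.14, 0.001, 1.667]
force: [0.6, 1.4, -0.6]
width: 85.5
```

Call:
{"fn": "play_rows", "kwargs": {
  "series": [
    [-35, 3, 0, 0, 0],
    [-35, 3, 0, 0, 0],
    [-35, 3, 0, 0, 0],
    [-35, 3, 0, 0, 0],
    [-35, 3, 0, 0, 0],
    [-35, 3, 0, 0, 0],
    [-35, 3, 0, 0, 0],
    [-35, 3, 0, 0, 0]
  ]
}}

```text
clock: 16.85
eef_pos: [536.8, -237.5, 201.1]
tool_rot: [3.14, 0.008, 1.657]
force: [-0.8, 0.1, -0.2]
width: 85.5
```

```bash
python3 dial.py; python3 -c "
from h import *
d=get('top'); save(d,'d2.png',(130,140,200,270),4.5)"; python3 t.py 473 116.4 198
```

```text
[174.  224.5] 4 r 47.7 ang -0.86
[168.2 229.9] 18 r 28.8 ang -0.895
turn needed cw deg 2.0
[ 536.8 -229.4  200.1] [-3.141  0.     1.664] 85.11754134571662 [ 0.08  0.62  0.43  1.76 -0.33  0.84  0.77] [-0.4  0.6 -0.4]
tool delta cm [35.02 -3.14  0.21]
```

View pics/d2.png

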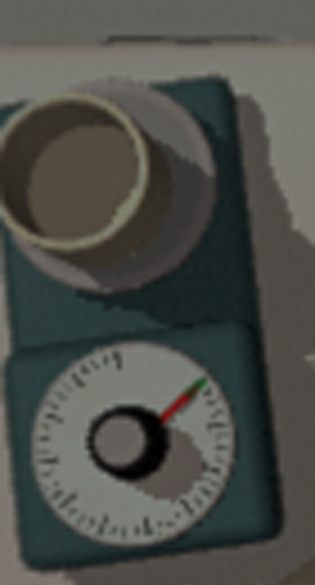

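```bash
cat > d3.py <<'E'
from m import *
d=get("top"); a=d["bgr"][210:268,133:192].astype(float)
a=sum(get("top")["bgr"][210:268,133:192].astype(float) for _ in range(3))/3
c=blob(d,(0,0,75),(179,60,255),(125,205,190,270),1); e=cv2.fitEllipse(cv2.convexHull(c)); Cd=ray(d,e[0],54)[0,:2]; print("dial C",Cd.round(1))
B,G,R=a[...,0],a[...,1],a[...,2]
for C in (Cd,np.array([473,116.4]),np.array([474,116.6])):
  for n,w in(("red",R-np.maximum(G,B)-15),("green",G-np.maximum(R,B)-5)):
    w=np.clip(w,0,None); y,x=np.nonzero(w); P=ray(d,np.c_[x+133,y+210],54.5)[:,:2]-C; r=np.hypot(*P.T); W=w[y,x]
    k=(r>22)&(r<54); p=np.average(P[k],axis=0,weights=W[k]); print(n,k.sum(),np.hypot(*p).round(1),np.degrees(np.arctan2(p[1],p[0])).round(2))
E
python3 d3.py
```

```text
dial C [471.4 116.4]
red 18 30.5 -48.67
green 54 43.7 -48.11
red 17 30.4 -50.86
green 55 42.7 -49.69
red 17 30.0 -52.58
green 55 42.2 -50.9
```

```bash
sed -i 's/-5)/-10)/;s/-15)/-25)/' d3.py; python3 d3.py; python3 - <<'E'
from m import *
d=get("top"); a=d["bgr"][210:268,133:192].astype(float);B,G,R=a[...,0],a[...,1],a[...,2]
w=np.clip(R-np.maximum(G,B)-20,0,None);y,x=np.nonzero(w);P=ray(d,np.c_[x+133,y+210],54.5)[:,:2]
m=np.average(P,axis=0,weights=w[y,x]);ev=np.linalg.eigh(np.cov((P-m).T,aweights=w[y,x]))[1][:,1];ev*=np.sign(ev[0])
w=np.clip(G-np.maximum(R,B)-10,0,None);y,x=np.nonzero(w);Q=ray(d,np.c_[x+133,y+210],54.5)[:,:2];k=np.hypot(*(Q-[473,116.4]).T)<54;g=np.average(Q[k],axis=0,weights=w[y,x][k])
print(m,np.degrees(np.arctan2(ev[1],ev[0])),g,"offset of green from red line mm",np.cross(ev,g-m))
E
```

```text
dial C [471.4 116.4]
red 16 30.3 -48.71
green 10 47.9 -47.99
red 15 30.3 -50.93
green 10 46.8 -49.44
red 15 29.8 -52.66
green 10 46.3 -50.54
[491.01650101  94.00832649] -46.64693324530225 [503.41025715  80.83356904] offset of green from red line mm -0.03240537221901896<stdin>:6: DeprecationWarning: Arrays of 2-dimensional vectors are deprecated. Use arrays of 3-dimensional vectors instead. (deprecated in NumPy 2.0)
```

The green mark's centre lies on the pointer's own line to within 0.1 mm. The estimates that use the dial centre give 0.5 to 2 degrees. The arm is clear of everything, so I'm handing in.

```bash
python3 -c "
from h import *
print(order.finish_job())"
```

```text
the job is handed in; nothing more can be done
None
```

The job is done and handed in at about 17 s on the clock. The lid is on the plate, the pot is still on the scale, and the zero mark is at the pointer tip.

- **Lid:** I lifted it straight off the pot and set it down in contact with the yellow plate before opening the fingers. It lies flat, knob up, and its centre measured about 2.8 mm from the plate's.
- **Pot:** it still stands on the platform. The arm never came near the fruit or the jars, though I took no separate measurement of them at the end.
- **Tare knob:** with the lid off, I turned it 64.4° clockwise and let go. In the last top view, the green mark is at the tip of the red pointer.
- **Checks that disagreed:** how well the mark lines up depends on the method. The line of the pointer's own pixels puts it dead on (under 0.1 mm off). Angles taken about the dial centre suggest it is 0.5° to 2° short, or up to about 1.6 mm at the tip. My estimate before turning was 67.3°, which would leave it 2.9° short. The side view was too coarse to settle it. I took the mark as aligned and did not regrip.

The highest force I read was about 11 N, during the lid placement. I had 16.85 s on the clock after the last move, with the gripper open and clear.

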